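# Tuck the ink pad under its bridge

### The job

Slide the ink pad, end first and lying flat on the table, into the slot of the empty plywood bridge, squarely and all the way in until it meets the back wall (its rear part stays sticking out in front), then let go. Leave the rubber stamp standing where it is.

Things in the scene. Friction and masses are not known exactly. Their poses are not given: they have to be found in the camera images.
- ink_pad: closed ink pad tin, silver-grey lid with a dark blue label on a black base; loose, light (about 0.07 kg, varying), lying flat on the table. 56 mm along its x, 86 mm along its y (long) axis, 16 mm high; origin at the centre of its underside. Either end may go in first. Can be gripped across its 56 mm width from above.
- empty_bridge: the empty one of two alike low plywood bridges, fixed to the table: 56 deep (x), 104 wide (y), 38 mm high; roof 8 thick, side walls 9, back wall 8, no floor but the table. Its slot, 86 wide, 30 high, 48 mm deep, opens only at the front, the bridge's -x; +x leads in. Origin at the centre of its underside: mouth at x = -28 mm, inner face of the back wall at x = +20 mm.
- slot_mouth (a point): middle of the empty bridge's mouth at table level; axes as the bridge's. An ink pad pushed home lengthwise has its centre 5 mm inside the mouth (bridge x = -23 mm) and 38 mm of it stick out; fingers stay outside. The table in front of it and beside it is clear.
- full_bridge: the other plywood bridge, same shape and size and frame, fixed; a dark calculator (118 x 74 x 13 mm, fixed in it) already fills its slot and sticks out 72 mm in front of its mouth. Not the one to use.
- rubber_stamp: loose wooden rubber stamp standing upright, 22 x 30 mm foot, 42 mm high, origin at the centre of its underside; to be left alone.
Mind the look-alikes: they are no part of the job. Of the things that look like the empty_bridge, the smaller one is meant.

How it is judged:
By the outcome, as a careful person would: the job done as asked, in the order asked, and still so for the second after the job is handed in, with the robot touching nothing.
It also fails if it takes over 35 s, if anything falls off the work surface, if the arm or the gripper's body presses on something with over 40 N, if the wrist force passes 120 N, or if a joint passes its speed limit or range.

### The arm

A 7-joint arm with a two-finger parallel gripper is mounted at the origin on a cart in front of the work surface, level with it; the furniture and walls round the work are solid. World frame = base frame: x ahead of the robot, y to its left, z up, the work surface at z = 0. Lengths are in m, angles in rad, forces in N, time in s.
With the tool pointing down it reaches from about 0.375 to 0.925 m from the base axis. Payload 3.1 kg.
Tool frame: the origin (TCP) lies between the finger pads; the fingertips stand 19 mm ahead of it and the grasp point (between the pads) is the TCP; z points along the fingers, y is the line along which they close (so a half turn about z gives the same grasp; the last joint's range is limited). The gripper opens to 85 mm and grips with 20 to 120 N. Pads are 22 mm wide; open, the fingers measure 114 mm over their backs; the gripper's body (76 mm by 85 mm) begins 54 mm behind the grasp point. The pads swing forward as they close: fully open they stand 13 mm farther back than shut.
Start: joints at [-1.418, 0.383, 0.044, 1.598, -0.018, 1.161, -0.05], TCP at [0.161, 0.63, 0.25] pointing down, gripper open.
Joint ranges: [-2.61, 2.61], [-0.41, 2.15], [-1.48, 1.57], [0, 2.5], [-1.57, 4.71], [0.05, 1.97], [-2.85, 2.85]. Speed limits (rad/s): [2.79, 2.79, 3.14, 3.14, 3.14, 3.14, 3.14].

### API

Orientations are given as a unit quaternion [x, y, z, w].
In Python, from bench import move_ptp, movel, move_j, move_gripper, pause, inverse_kinematics, read_camera, camera_params, MotionError, sign_off, look_for, tip_of, read_time_s, read_qpos, read_joint_vel, read_effort, read_eef_pos, read_tcp_rot, read_ft_force, read_ft_torque, read_finger_gap, read_grasp_force gives the robot as it stands. Calls block until the motion is done:
- move_ptp(position, orientation): joint-space move of the TCP to a pose.
- movel(position, orientation=None, speed=0.15): straight line of the TCP; orientation=None keeps the orientation; speed is the mean speed in m/s.
- move_j(angles): joint-space move.
- move_gripper(opening, effort=None): finger opening in m; effort is the grip in N (None keeps the last); returns when the fingers have stopped.
- pause(seconds).
- inverse_kinematics(position, orientation): joint angles nearest the present ones, or None.
- read_camera(name): name is "scene" or "top" or "wrist"; returns the picture (420x560x3 uint8, red, green, blue); there is no depth.
- camera_params(name): a dict with "K" (3x3 intrinsics, pixels), "camera_from_world" (4x4, takes a point from world to camera coordinates). Camera axes: x right, y down, z forward; pixel columns grow to the right and rows downward; lengths in m; the calibration is good to about 2 mm. A picture is of the moment at which its call begins: read the wrist's pose just before it. camera_params takes no time and is no camera call; for the wrist camera it gives the pose at the moment of the call.
A pose or a line that the arm cannot do raises MotionError and nothing moves.
- sign_off(): hands the job in; it is judged then, once.
Trained networks look in the newest picture that a camera, given by its name, has taken for a name from the list of things; names that differ only in an ending like _2 or _b are one class to them, and where a whole thing is asked for, a point or a joint stands for the part that bears it (a point fixed in the world has none). Each returns a list of dicts, best first, with "confidence" (0 to 1); they miss things now and then, are a little off and sometimes report something else, mostly with a low value. They report only what shows in the picture. A call takes as long as a camera call. They do not tell look-alikes from the thing itself.
- look_for(camera, name): "at" ([column, row] in pixels, amid what is visible of it).
- tip_of(camera, name): "at" ([column, row] in pixels: a listed point, or the origin of a listed thing).
Readings, each from a call of its own:
- read_time_s(): time.
- read_qpos(): joint angles.
- read_joint_vel(): joint speeds.
- read_effort(): joint torques, N m.
- read_eef_pos(): TCP position.
- read_tcp_rot(): TCP orientation.
- read_ft_force(): force on the tool from outside, world axes, zero at the start.
- read_ft_torque(): the same for the moment, N m.
- read_finger_gap(): finger opening in m.
- read_grasp_force(): force on a finger pad.
Only numpy, scipy, OpenCV 4.12 (cv2) and the standard library are available. Lean on these libraries where they do the work, as an engineer would, in place of code of your own. Each camera call takes 0.05 s, during which the arm holds its last target. There are 200 camera calls.

## Working session

There is one attempt and no reset: what is moved stays moved. The work goes in short steps, each a Python script; the robot and the scene stay as the last script left them, time stands still between calls to the robot, and variables do not carry over. Pictures are saved under pics/ and viewed, at most 10 in all, crops included, and the job is handed in when it is done.

```bash
mkdir -p pics
cat > h.py <<'E'
import numpy as np, cv2
from bench import *
def proj(cam,P,par=None):
    p=par or camera_params(cam);P=np.atleast_2d(P);c=(np.array(p["camera_from_world"])@np.c_[P,np.ones(len(P))].T)[:3]
    q=np.array(p["K"])@c;return (q[:2]/q[2]).T
def ray(cam,uv,z=0.,par=None):
    p=par or camera_params(cam);T=np.array(p["camera_from_world"]);R=T[:3,:3];o=-R.T@T[:3,3]
    d=R.T@np.linalg.inv(np.array(p["K"]))@np.r_[uv,1.];return o+d*(z-o[2])/d[2]
def save(n,im): cv2.imwrite(f"pics/{n}.png",im[...,::-1])
E
python3 - <<'E'
from h import *
a=read_camera("top");b=read_camera("scene");save("top",a);save("scene",b)
for c in ["top","scene"]:
    for n in ["ink_pad","empty_bridge","full_bridge","rubber_stamp","slot_mouth"]:
        for f in (look_for,tip_of):
            try:
                print(c,n,f.__name__,[(np.round(d["at"],0).tolist(),round(d["confidence"],2),np.round(ray(c,d["at"],0 if f is tip_of else .016),3)[:2].tolist()) for d in f(c,n)])
            except Exception as e: print(c,n,e)
print(read_time_s(), read_tcp_rot())
E
```

```text
top ink_pad call [([378.0, 247.0], 0.91, [0.441, -0.153])]
top ink_pad call [([375.0, 248.0], 0.72, [0.438, -0.152])]
top empty_bridge call [([260.0, 278.0], 0.71, [0.359, 0.138]), ([175.0, 182.0], 0.61, [0.595, 0.356])]
top empty_bridge call [([261.0, 276.0], 0.66, [0.365, 0.136])]
top full_bridge call [([267.0, 201.0], 0.78, [0.551, 0.124])]
top full_bridge call [([266.0, 193.0], 0.83, [0.575, 0.127]), ([372.0, 245.0], 0.43, [0.444, -0.144])]
top rubber_stamp call [([363.0, 177.0], 0.62, [0.617, -0.117])]
top rubber_stamp call [([357.0, 181.0], 0.57, [0.608, -0.106])]
top slot_mouth call [([257.0, 281.0], 0.89, [0.352, 0.146]), ([173.0, 181.0], 0.88, [0.598, 0.361])]
top slot_mouth call []
scene ink_pad call [([334.0, 308.0], 0.68, [0.431, -0.161])]
scene ink_pad call []
scene empty_bridge call [([264.0, 161.0], 0.81, [0.609, 0.357]), ([223.0, 224.0], 0.8, [0.382, 0.145])]
scene empty_bridge call [([260.0, 167.0], 0.83, [0.598, 0.363]), ([219.0, 233.0], 0.56, [0.37, 0.14])]
scene full_bridge call [([291.0, 211.0], 0.59, [0.532, 0.114])]
scene full_bridge call [([301.0, 212.0], 0.78, [0.562, 0.117])]
scene rubber_stamp call [([398.0, 257.0], 0.72, [0.614, -0.123])]
scene rubber_stamp call [([394.0, 262.0], 0.68, [0.613, -0.118])]
scene slot_mouth call [([221.0, 222.0], 0.89, [0.382, 0.152]), ([261.0, 160.0], 0.68, [0.606, 0.369])]
scene slot_mouth call [([202.0, 237.0], 0.81, [0.334, 0.146]), ([249.0, 169.0], 0.66, [0.567, 0.367])]
1.1 [ 1.25049733e-01  9.92150474e-01  1.14798417e-05 -2.27591104e-05]
```

View pics/top.png

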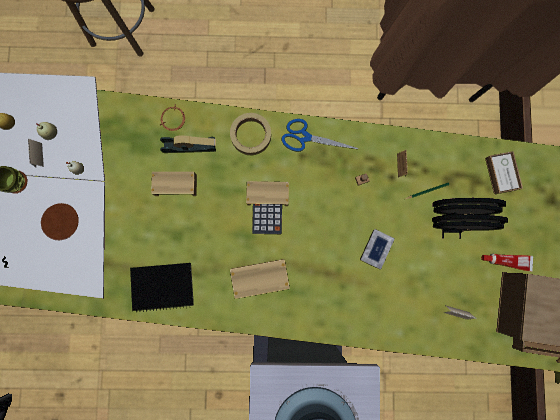

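View pics/scene.png

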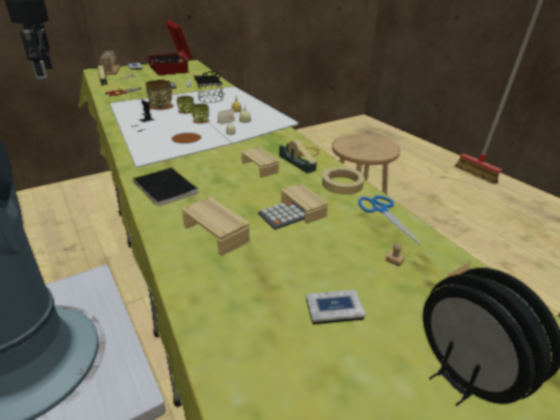

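Top view: the pad is at (378,247), and the white box at (503,172) is something else. Three bridges could be taken for the right one:
- (175,182): small and empty
- (260,278): empty but clearly larger (about 58 px wide, against 45)
- (267,193): holds the calculator

I choose (175,182) and will check it in one crop.

Run:
```python
from h import *
a=cv2.imread("pics/top.png");b=cv2.imread("pics/scene.png")
x=cv2.resize(a[160:310,140:300],None,fx=2.6,fy=2.6,interpolation=cv2.INTER_CUBIC)
y=cv2.resize(b[140:260,180:340],None,fx=2.4,fy=2.4,interpolation=cv2.INTER_CUBIC)
o=np.zeros((600,800,3),np.uint8);o[:x.shape[0],:x.shape[1]]=x;o[:288,416:800]=y
cv2.imwrite("pics/crop.png",o)
```

```text
(no output)
```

View pics/crop.png

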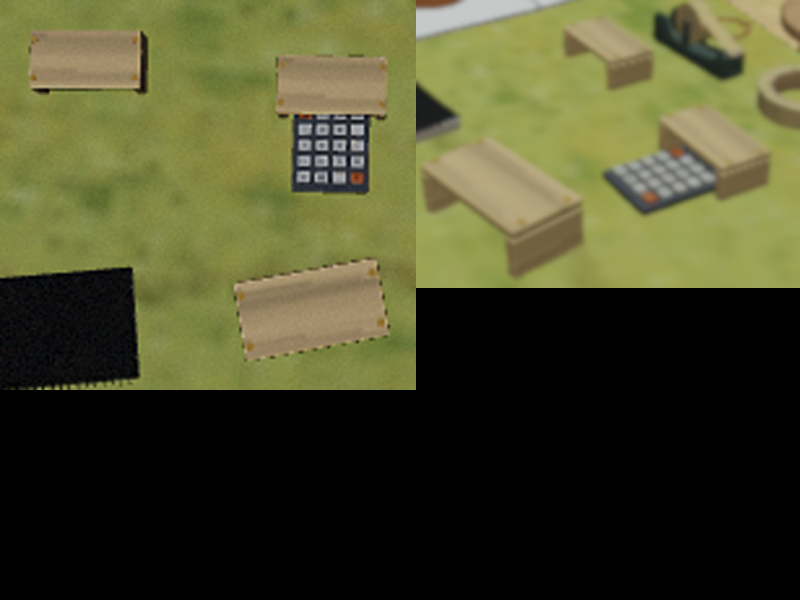

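The crop shows that the top-left bridge, at (175,182) in the top view, is empty, matches the full one in size, and has its mouth facing the robot. The lower bridge is the larger one. I'll look at the chosen bridge from above, then at the pad.

```bash
cat >> h.py <<'E'
def yq(a): t=(a+np.pi/2)/2; return [np.cos(t),np.sin(t),0,0]   # tool y at world angle a
E
python3 - <<'E'
from h import *
import json
def look(n):
    p=camera_params("wrist");im=read_camera("wrist");save(n,im)
    json.dump({k:np.array(v).tolist() for k,v in p.items() if k in("K","camera_from_world")},open(f"pics/{n}.json","w"))
    T=np.array(p["camera_from_world"]);print(n,"cam at",np.round(-T[:3,:3].T@T[:3,3],3),np.round(T[2,:3],2),read_time_s())
q=inverse_kinematics([.5,.36,.25],yq(np.pi/2));print(q)
move_ptp([.5,.36,.25],yq(np.pi/2));look("wb")
move_ptp([.42,-.15,.25],yq(np.pi/2));look("wp")
E
```

```text
[-0.86596673  0.32172349  0.21405831  1.6917893  -0.074129    1.13599341
  0.9394857 ]
wb cam at [0.416 0.362 0.373] [ 0.32  0.   -0.95] 2.7417
wp cam at [ 0.338 -0.149  0.373] [ 0.32  0.   -0.95] 4.6583
```

View pics/wb.png

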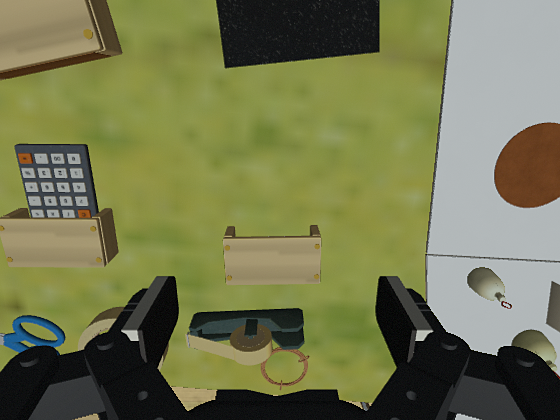

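View pics/wp.png

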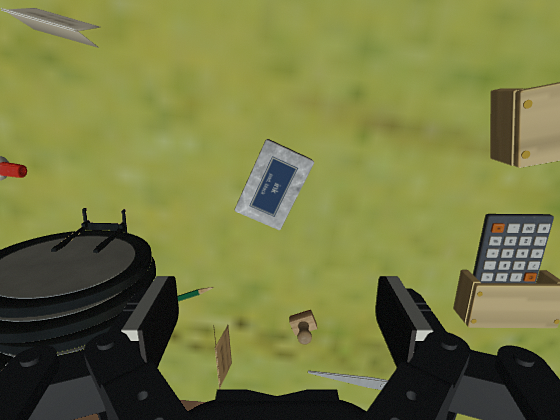

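Wrist views: the bridge roof has corners at about (224,238) to (322,285), with the mouth and side-wall feet at the top edge (rows 227–238). The pad's lid corners are at (267,139), (313,160), (280,229) and (236,210). I'll rectify both to metric planes and fit rectangles.

```bash
cat > m.py <<'E'
from h import *
import json
def rect(n,c,z,half,sel,S=4):   # metric warp of plane z, S px/mm, x right, y down; rectangle of the masked blob at the middle
    p=json.load(open(f"pics/{n}.json"));im=cv2.imread(f"pics/{n}.png")
    w=np.array([[c[0]+i,c[1]+j,z] for i,j in((-half,-half),(half,-half),(half,half),(-half,half))])
    N=int(2*half*1000*S);H=cv2.getPerspectiveTransform(proj(None,w,p).astype(np.float32),np.float32([[0,0],[N,0],[N,N],[0,N]]))
    r=cv2.warpPerspective(im,H,(N,N),flags=cv2.INTER_LINEAR)
    m=cv2.morphologyEx(sel(cv2.cvtColor(r,cv2.COLOR_BGR2HSV).astype(int)).astype(np.uint8),cv2.MORPH_CLOSE,np.ones((25,25)))
    m=cv2.morphologyEx(m,cv2.MORPH_OPEN,np.ones((25,25)))
    k=max(cv2.findContours(m,cv2.RETR_EXTERNAL,cv2.CHAIN_APPROX_NONE)[0],key=cv2.contourArea)
    R=cv2.minAreaRect(k);b=cv2.boxPoints(R);cv2.drawContours(r,[b.astype(int)],0,(0,0,255),1)
    return np.array(R[0])/S/1000+np.array(c)-half,np.array(R[1])/S,R[2],r
if __name__=="__main__":
    P=rect("wp",(.44,-.152),.016,.06,lambda h:h[...,1]<75)
    B=rect("wb",(.597,.36),.038,.07,lambda h:(h[...,0]<24)&(h[...,2]>115)&(h[...,1]<140))
    for r in(P,B): print(r[:3])
    o=np.hstack([cv2.resize(x[3],(400,400)) for x in(P,B)]);cv2.imwrite("pics/rect.png",o)
    for n,z,c in(("wp",.016,[(267,139),(313,160),(280,229),(236,210)]),("wb",.038,[(224,238),(320,238),(322,284),(224,286)])):
        p=json.load(open(f"pics/{n}.json"));q=np.array([ray(None,u,z,p)[:2] for u in c]);print(q.round(4).tolist(),q.mean(0))
E
python3 m.py
```

```text
(array([ 0.43640814, -0.15276263]), array([55.80971527, 86.4681015 ]), 65.18579864501953)
(array([0.58938437, 0.3573856 ]), array([ 58.34684372, 102.37744141]), 0.6210681796073914)
[[0.3868, -0.1588], [0.4083, -0.1114], [0.4854, -0.1452], [0.4632, -0.193]] [ 0.4359149  -0.15213094]
[[0.564, 0.3071], [0.5638, 0.4075], [0.6188, 0.412], [0.6214, 0.3044]] [0.5919949  0.35777107]
```

View pics/rect.png

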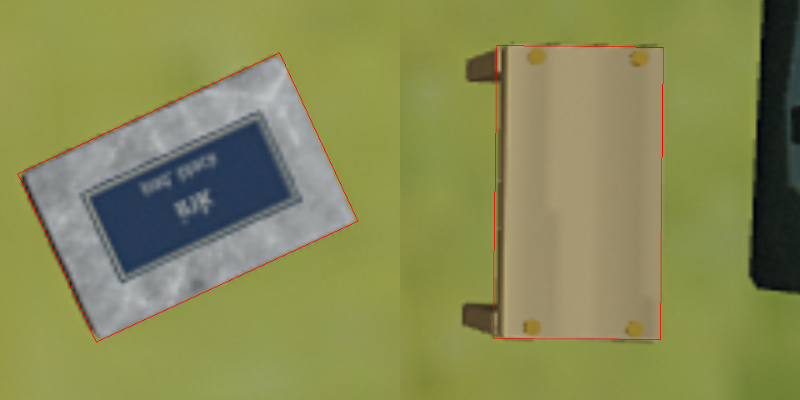

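Sizes agree with those given (pad 55.8 x 86.5 mm, roof 102 x 58 mm). The bridge centre is about (0.5905, 0.357) with yaw 0.7°, and the pad is at (0.436, -0.1525) with its long axis at -24.8°. Next I grasp it behind its centre and set it down in front of the mouth.

Run:
```python
from h import *
a=np.radians(-24.8);c=np.array([.4362,-.1525]);g=c-.023*np.array([np.cos(a),np.sin(a)])
q=yq(a+np.pi/2)
move_ptp([*g,.10],q);movel([*g,.020],q,speed=.1)
print(read_ft_force());move_gripper(.04,30);print("gap",read_finger_gap(),read_grasp_force())
if read_finger_gap()>.05:
    movel([*g,.10],q); b=np.radians(.7);d=np.array([np.cos(b),np.sin(b)])
    qb=yq(b+np.pi/2);t=np.array([.5905,.357])-.046*d-.085*d
    move_ptp([*t,.10],qb);movel([*t,.022],qb,speed=.1)
    print("gap",read_finger_gap(),read_ft_force(),read_eef_pos(),read_time_s())
    save("front",read_camera("wrist"));
```

```text
[-0.25516621  0.42988808  0.69977174]
gap 0.0550870478699677 31.666982173919678
gap 0.05539375831679357 [ 0.24231232 -0.01756554 -0.61667425] [0.45985366 0.35550332 0.02189724] 10.075
```

View pics/front.png

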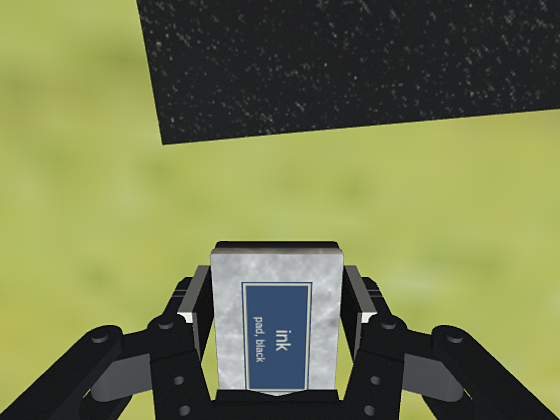

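The pad is held squarely between the fingers, with its rear end at rows 245–390. Next I slide it in, stepping until the force rises.

Run:
```python
from h import *
b=np.radians(.7);d=np.array([np.cos(b),np.sin(b)]);c=np.array([.5905,.357])-.046*d
at=lambda s:[*(c+s*d),.0205]
movel(at(-.085),speed=.05);print(read_ft_force())
movel(at(-.006),speed=.06);f0=read_ft_force();print("f0",f0)
for s in np.arange(-.005,.0075,.001):
    movel(at(s),speed=.02);f=read_ft_force()-f0;print(round(s,4),f.round(1),read_eef_pos().round(4))
    if abs(f[0])>6: break
print(read_finger_gap(),read_time_s());save("in",read_camera("wrist"));save("in_s",read_camera("scene"))
```

```text
[ 1.22958145  0.28880188 -0.1067138 ]
f0 [-2.96005959 -1.27735745  5.46109626]
-0.005 [-0.7  0.6  0.5] [0.5398 0.3561 0.0208]
-0.004 [-0.3  1.6 -0. ] [0.5408 0.3561 0.0207]
-0.003 [-1.4  0.6  0.3] [0.5419 0.3562 0.0208]
-0.002 [-0.8 -0.2 -0.1] [0.5429 0.3563 0.0208]
-0.001 [-1.4  0.2  0. ] [0.5439 0.3563 0.0208]
0.0 [-0.6  1.6  1.2] [0.5449 0.3563 0.0208]
0.001 [-2.   1.2  2.2] [0.5453 0.3563 0.0207]
0.002 [-3.3  0.3  3.2] [0.5453 0.3563 0.0207]
0.003 [-4.7 -0.5  4.4] [0.5453 0.3563 0.0207]
0.004 [-6.7 -0.1  6.9] [0.5454 0.3563 0.0207]
0.0552452062622293 14.3417
```

View pics/in.png

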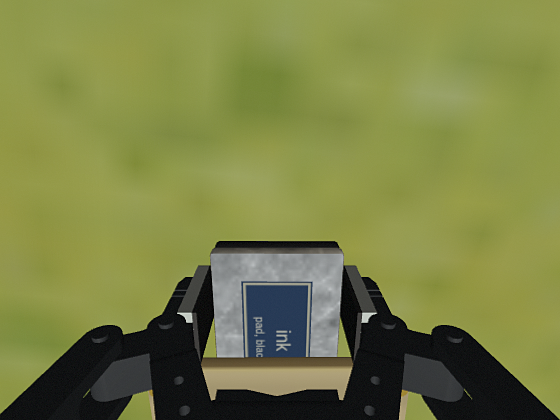

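The pad stopped at grip x = 0.5453, where 0.5445 was expected for the back wall, so it is home. I'll relieve the push, release, retreat and look.

Run:
```python
from h import *
b=np.radians(.7);d=np.array([np.cos(b),np.sin(b)]);c=np.array([.5905,.357])-.046*d
movel([*(c+.0012*d),.0205],speed=.02);print(read_ft_force())
move_gripper(.085);p=read_eef_pos()
movel([p[0],p[1],.12]);movel([.45,.357,.22])
print(read_time_s(),read_ft_force());save("end",read_camera("wrist"))
import json
P=camera_params("wrist");json.dump({k:np.array(P[k]).tolist() for k in("K","camera_from_world")},open("pics/end.json","w"))
from m import rect
w=np.array([.525,.357]);R=rect("end",(.525,.357),.016,.06,lambda h:(h[...,1]<75)&(h[...,2]>60));print(R[:3])
B=rect("end",(.597,.36),.038,.07,lambda h:(h[...,0]<24)&(h[...,2]>115)&(h[...,1]<140));print(B[:3])
cv2.imwrite("pics/endr.png",np.hstack([cv2.imread("pics/end.png"),cv2.resize(R[3],(240,240)) if 0 else np.vstack([cv2.resize(R[3],(210,210)),cv2.resize(B[3],(210,210))])]))
```

```text
[-4.42393155 -0.39914164  6.85586545]
17.0333 [ 0.53611626 -0.14585573  0.36695268]
(array([0.55188925, 0.35577116]), array([57.41941833, 55.59537125]), 0.7392593026161194)
(array([0.58806596, 0.35697649]), array([ 60.25419998, 102.33050537]), 0.9391909241676331)
```

View pics/endr.png

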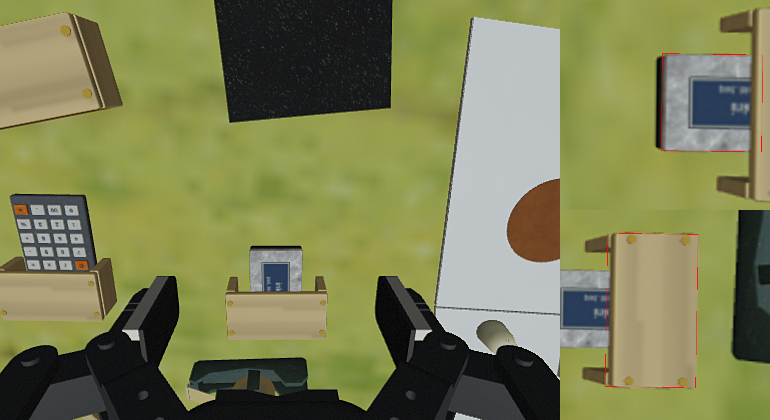

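The final view shows the pad at (276,270) centred and square in the small bridge's slot: yaw 0.74°, where the bridge measures 0.7–0.9°. About 39 mm sticks out, where 38 mm is expected. The fingers are clear and the stamp was never approached.

```bash
python3 -c "
from bench import *
print(sign_off())"
```

```text
the job is handed in; nothing more can be done
None
```

The ink pad is flat and square in the smaller empty bridge's slot, pushed in until the force showed it against the back wall, then released; the stamp was not touched, and I handed the job in at about 17 s.

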